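Get the spice jar out of the pull-out basket

TASK

I need the spice jar that is in the pull-out basket, but the salt shaker, the pepper mill and the dropper bottle stand in front of the basket. First set all three aside on the chopping board, then pull the basket out, stand the spice jar on the board and push the basket fully home. Then put the shaker, the mill and the bottle back, each where it stood before, with nothing tipped over, the honey jar and the can left in the basket, and only the spice jar remaining on the board.

Things in the scene. Friction and masses are not known exactly. Their poses are not given: they have to be found in the camera images.
- organiser: White wire organiser standing on the worktop: an open frame 160 mm deep (x), 330 mm long (y), 142 mm high, with a top shelf of thin wires 30 mm apart, through which the basket below can be seen. It is fixed. Origin: centre of its underside; its own -x axis points out of the front, towards the robot.
- basket (a joint): How far the wire basket below the organiser's top is pulled out, m: 0 home, 0.13 at its stop. Slides along the organiser's -x, 1.5 N friction, stays where left. Inside 144 mm deep (x), 290 mm long (y), floor 16 mm above the worktop; sides and back 66 mm high, front panel 116 mm high, at home 74 mm in front of the organiser's origin.
- basket_handle (a point): Middle of the basket's steel bar handle: a round bar 10 mm thick, 120 mm long, parallel to the organiser's y axis, 104 mm above the worktop; the front panel is 42 mm behind the bar's centre line. Moves with the basket; its axes are the organiser's.
- board: Wooden chopping board, 210 mm (own x) by 300 mm (own y), 21 mm thick, lying fixed on the worktop beside the organiser, to the right seen from the robot; empty at the start. Origin: centre of its underside.
- salt_shaker: Salt shaker with white filling and grey dome, round, 44 mm across up to 66 mm height, then narrowing to 34 mm, 90 mm tall, 0.1 kg. Stands in front of the basket. Origin: centre of its underside, z up.
- pepper_mill: Dark brown turned wooden pepper mill, round, 58 mm across at foot, 49 mm across its head (123 to 159 mm high), small knob on top, 170 mm tall, 0.18 kg. Stands in front of the basket. Origin: centre of its underside, z up.
- dropper_bottle: Small brown bottle with a black dropper top, round, 32 mm across up to 70 mm height, collar 24 mm, rubber bulb 12 mm, 102 mm tall, 0.07 kg. Stands in front of the basket. Origin: centre of its underside, z up.
- spice_jar: Glass spice jar with green cap, round, 45 mm across, cap from 85 to 105 mm height, 106 mm tall, 0.11 kg. Stands in the basket, 95 mm from its neighbour. Origin: centre of its underside, z up.
- honey_jar: Squat glass jar with pale grey lid, 66 by 72 mm, 102 mm tall. Stands in the basket and stays there. Origin: centre of its underside, z up.
- can: Low round food can, 75 mm across, 58 mm tall. Stands in the basket and stays there. Origin: centre of its underside, z up.
Mind the look-alikes: they are no part of the job. Leave any blue or orange look-alike of the dropper_bottle alone.

How it is judged:
By the outcome, as a careful person would: the job done as asked, in the order asked, and still so for the second after the job is handed in, with the robot touching nothing.
It also fails if it takes over 147 s, if anything falls off the work surface, if the arm or the gripper's body presses on something with over 40 N, if the wrist force passes 120 N, or if a joint passes its speed limit or range.

ROBOT

A 6-joint arm with a two-finger parallel gripper is mounted at the origin on a cart in front of the work surface, level with it; the furniture and walls round the work are solid. World frame = base frame: x ahead of the robot, y to its left, z up, the work surface at z = 0. Lengths are in m, angles in degrees, forces in N, time in s.
With the tool pointing down it reaches from about 0.375 to 0.9 m from the base axis. Payload 3.1 kg.
Tool frame: the origin (TCP) lies on the centre line of the jaws, within the pads' length; the fingertips stand 22 mm ahead of it and the grasp point (between the pads) lies 3 mm ahead of it; z points along the fingers, y is the line along which they close (so a half turn about z gives the same grasp; the last joint's range is limited). The gripper opens to 87 mm and grips with 3 to 60 N. Pads are 19 mm wide; open, the fingers measure 117 mm over their backs; the gripper's body (75 mm by 190 mm) begins 51 mm behind the grasp point.
Start: joints at [66.32, 30.224, 82.088, -0, 67.689, -10.227], TCP at [0.145, 0.608, 0.245] pointing down, gripper open.
Joint ranges: [-176.69, 176.69], [-43.24, 126.21], [12.49, 139.97], [-82, 262], [0, 151.66], [-163.58, 163.58]. Speed limits (degrees/s): [159.86, 159.86, 180, 180, 180, 180].

INTERFACE

Orientations are given as a 3x3 rotation matrix whose columns are the frame's x, y, z axes.
In Python, from rig import * gives the robot as it stands.
- The arm moves only by the shell command python3 -m jog 'ROWS'. ROWS is text: rows parted by semicolons, each of 7 numbers parted by spaces: the shift along the tool's x, y, z in mm, then the turn, a rotation vector about the tool's x, y, z in rad, then the finger opening in mm, from 0 to 87. In form: tx ty tz ax ay az fingers; .... A call has 1 to 12 rows; each row shifts and turns the commanded pose from where the row before left it, along the tool's axes as they then stand; what a row does not reach is not made up. A row lasts 1/8 s, in which the tool goes at most 62.5 mm and 10.7 degrees, less where a joint would pass 70% of its speed; a pose out of reach is approached as far as the arm can. A call with a gripper value outside its range is refused whole. The fingers move at their own pace and stop on an object; the grip force is fixed at half the most. Time passes only in rows, so rows that do not move let the fingers close. It gives the time, the measured TCP pose, the force, the opening and the grip force at its end, in the units of the state.
- read_state(): the state, without advancing time (a new reading comes with each control period).
- capture(name): name is "scene" or "top" or "wrist"; returns a dict with "color" (420x560x3 uint8, red, green, blue), "camera_matrix" (3x3 intrinsics, pixels), "R" (3x3) and "t" (3): a world point X has camera coordinates R X + t. Camera axes: x right, y down, z forward; pixel columns grow to the right and rows downward; lengths in m; the calibration is good to about 2 mm. A picture is of the moment at which its call begins. There is no depth.
- hand_in(): hands the job in; it is judged then, once.
Trained networks look in the newest picture that a camera, given by its name, has taken for a name from the list of things; names that differ only in an ending like _2 or _b are one class to them, and where a whole thing is asked for, a point or a joint stands for the part that bears it (a point fixed in the world has none). Each returns a list of dicts, best first, with "conf" (0 to 1); they miss things now and then, are a little off and sometimes report something else, mostly with a low value. They report only what shows in the picture. A call takes as long as a camera call. They do not tell look-alikes from the thing itself.
- find_in(camera, target): "at" ([x, y, z] in m, in world coordinates, good to about 4 mm: the middle of the surface that is visible of it).
- trace(camera, target): "pixels" (420x560 bool, what is visible of it).
- place_of(camera, target): "at" ([x, y, z] in m, in world coordinates, good to about 4 mm: a listed point, or the origin of a listed thing).
The state is a dict: "time_s": time; "joint_positions": joint angles; "qvel": joint speeds; "tau": joint torques, N m; "position": TCP position; "tcp_rot": TCP orientation; "force": force on the tool from outside, world axes, zero at the start; "moment": the same for the moment, N m; "opening": opening from 0.0 (shut) to 1.0 (fully open); "grasp_force": force on a finger pad.
Only numpy, scipy, OpenCV 4.12 (cv2) and the standard library are available. Lean on these libraries where they do the work, as an engineer would, in place of code of your own. Each camera call takes 0.05 s, during which the arm holds its last target. There are 200 camera calls.

## Working session

There is one attempt and no reset: what is moved stays moved. The work goes in short steps, Python scripts to look and compute and a shell command to move; the robot and the scene stay as the last step left them, time stands still between calls to the robot, and variables do not carry over. Pictures are saved under pics/ and viewed, at most 14 in all, crops included, and the job is handed in when it is done.

```bash
mkdir -p pics; ls; cat > h.py <<'E'
from rig import *
import numpy as np, cv2
def snap(cam,name):
    c=capture(cam); cv2.imwrite(f'pics/{name}.png',c['color'][:,:,::-1]); return c
def px(c,X):
    p=c['camera_matrix']@(np.array(c['R'])@np.array(X)+c['t']); return (p[:2]/p[2]).round(0)
E
python3 - <<'E'
from h import *
s=read_state(); print(s['time_s'],s['position'],np.round(s['tcp_rot'],3).tolist())
for cam in ['scene','top']:
    c=snap(cam,cam+'0')
    print(cam,'campos',np.round(-np.array(c['R']).T@c['t'],3))
    for n in ['organiser','basket','basket_handle','board','salt_shaker','pepper_mill','dropper_bottle','spice_jar','honey_jar','can']:
        print(n,[(np.round(d['at'],3).tolist(),round(d['conf'],2),px(c,d['at']).tolist()) for d in place_of(cam,n)][:4])
E
```

```text
pics
0.0 [0.14509308 0.60722667 0.24359384] [[-0.973, 0.233, -0.001], [0.233, 0.973, -0.002], [0.0, -0.002, -1.0]]
scene campos [0.299 0.848 1.391]
organiser [([0.663, 0.094, 0.001], 0.97, [220.0, 218.0]), ([0.65, 0.005, 0.013], 0.4, [232.0, 193.0])]Traceback (most recent call last):
  File "<stdin>", line 7, in <module>
ValueError: it knows: basket_handle, board, can, dropper_bottle, honey_jar, organiser, pepper_mill, salt_shaker, spice_jar
```

```bash
python3 - <<'E'
from h import *
for cam in ['scene','top']:
    c=snap(cam,cam+'1')
    print(cam,'campos',np.round(-np.array(c['R']).T@c['t'],3))
    for n in ['organiser','basket_handle','board','salt_shaker','pepper_mill','dropper_bottle','spice_jar','honey_jar','can']:
        print(n,[(np.round(d['at'],3).tolist(),round(d['conf'],2),px(c,d['at']).tolist()) for d in place_of(cam,n)][:4])
E
```

```text
scene campos [0.299 0.848 1.391]
organiser [([0.663, 0.094, 0.003], 0.86, [220.0, 217.0])]
basket_handle [([0.55, 0.099, 0.104], 0.75, [254.0, 209.0]), ([0.658, 0.188, 0.013], 0.53, [212.0, 243.0])]
board [([0.452, -0.31, 0.002], 0.89, [314.0, 130.0])]
salt_shaker [([0.475, -0.003, 0.001], 0.62, [287.0, 204.0])]
pepper_mill [([0.476, 0.209, -0.0], 0.68, [270.0, 264.0])]
dropper_bottle [([0.359, 0.191, -0.003], 0.74, [310.0, 268.0]), ([0.348, 0.482, 0.0], 0.67, [292.0, 367.0]), ([0.314, 0.144, -0.001], 0.58, [329.0, 256.0])]
spice_jar [([0.649, 0.006, 0.012], 0.57, [232.0, 193.0])]
honey_jar []
can [([0.654, 0.096, 0.018], 0.75, [222.0, 216.0])]
top campos [-0.475  0.521  1.615]
organiser [([0.662, 0.095, 0.002], 0.65, [261.0, 177.0])]
basket_handle [([0.551, 0.103, 0.102], 0.82, [270.0, 184.0])]
board [([0.448, -0.311, 0.002], 0.69, [383.0, 186.0])]
salt_shaker []
pepper_mill []
dropper_bottle [([0.55, 0.1, 0.104], 0.46, [271.0, 184.0])]
spice_jar [([0.648, 0.003, 0.016], 0.51, [285.0, 171.0])]
honey_jar [([0.65, 0.192, 0.016], 0.72, [238.0, 186.0])]
can [([0.65, 0.096, 0.012], 0.79, [262.0, 178.0])]
```

View pics/scene1.png

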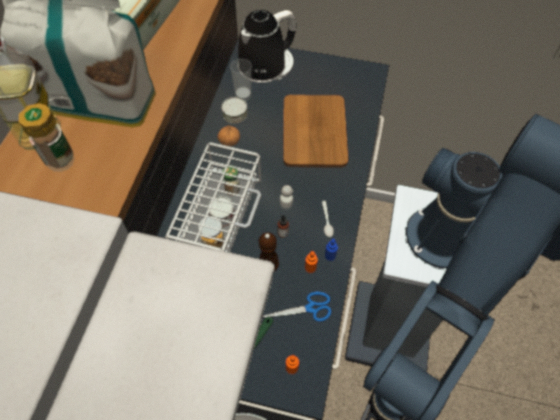

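View pics/top1.png

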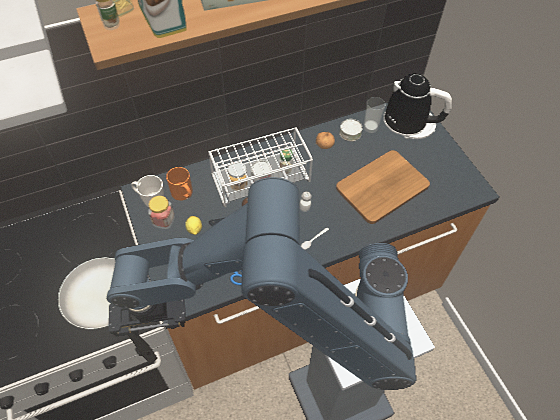

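The scene shows the organiser (215,195), its handle (254,209), salt shaker (287,197), a brown bottle (283,226), the mill (268,250) and the empty board (315,130). There are three bottle candidates besides the brown one: blue (331,249), orange (311,262) and orange (292,363). Only the one at (283,226) is brown with a black top and in front of the basket. I'll confirm it in an enlarged crop.

```bash
cat >> h.py <<'E'
def ray(c,u,v,z):
    R=np.array(c['R']); o=-R.T@c['t']; d=R.T@np.linalg.inv(c['camera_matrix'])@[u,v,1]
    return (o+d*(z-o[2])/d[2]).round(4)
E
python3 - <<'E'
from h import *
c=capture('scene'); im=c['color'][:,:,::-1]
cr=im[130:280,190:350]; cv2.imwrite('pics/crop1.png',cv2.resize(cr,None,fx=5,fy=5*0.8*1.0,interpolation=cv2.INTER_CUBIC))
for n in ['dropper_bottle','salt_shaker','pepper_mill','board']:
    for d in trace('scene',n):
        m=d['pixels']; v,u=np.nonzero(m); print(n,round(d['conf'],2),u.min(),u.max(),v.min(),v.max(),m.sum(), im[m].mean(0).round())
        if n=='board':
            k=cv2.boxPoints(cv2.minAreaRect(np.c_[u,v].astype(np.float32)));print(k)
            cnt=max(cv2.findContours(m.astype(np.uint8),0,2)[0],key=cv2.contourArea)
            P=np.array([ray(c,a,b,0.021)[:2] for a,b in cnt[:,0]],np.float32); print(cv2.minAreaRect(P))
for n in ['dropper_bottle','salt_shaker','pepper_mill']:
    print(n,[(np.round(d['at'],3).tolist(),round(d['conf'],2),px(c,d['at']).tolist()) for d in place_of('scene',n)])
E
```

```text
dropper_bottle 0.75 325 337 239 260 228 [103.  54.  35.]
dropper_bottle 0.55 286 298 355 373 208 [ 23.  76. 167.]
dropper_bottle 0.51 305 317 251 272 204 [ 22.  69. 152.]
salt_shaker 0.75 280 293 186 209 280 [123. 133. 135.]
pepper_mill 0.65 259 278 233 268 492 [26. 37. 54.]
board 0.62 284 347 95 167 4469 [ 54. 101. 149.]
[[284.  95.]
 [347.  95.]
 [347. 167.]
 [284. 167.]]
((0.4474810063838959, -0.3002043664455414), (0.20834210515022278, 0.31129521131515503), 13.33155632019043)
dropper_bottle [([0.344, 0.484, -0.001], 0.75, [293.0, 368.0]), ([0.314, 0.14, -0.002], 0.67, [329.0, 255.0]), ([0.359, 0.192, 0.001], 0.47, [310.0, 268.0])]
salt_shaker [([0.476, -0.004, -0.002], 0.67, [286.0, 204.0])]
pepper_mill [([0.479, 0.21, -0.004], 0.7, [269.0, 265.0])]
```

View pics/crop1.png

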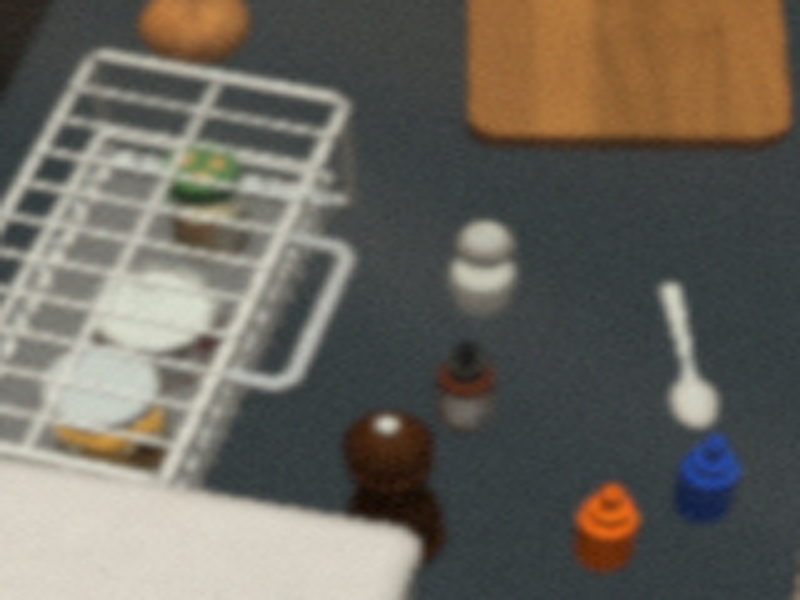

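The crop confirms it: the brown bottle with a black dropper top is at scene pixel (283,226), between the shaker and the mill, and the blue and orange ones lie nearer the robot. Next I'll bring the wrist camera over the area.

```bash
python3 -m jog '-36 -38.8 -12 0 0 0 87;-36 -38.8 -12 0 0 0 87;-36 -38.8 -12 0 0 0 87;-36 -38.8 -12 0 0 0 87;-36 -38.8 -12 0 0 0 87;-36 -38.8 -12 0 0 0 87;-36 -38.8 -10 0 0 0 87;-36 -38.8 -10 0 0 0 87;-36 -38.8 -10 0 0 0 87;-36 -38.8 -10 0 0 0 87;-36 -38.8 -10 0 0 0 87;0 0 0 0 0 -0.12 87'
python3 -m jog '0 0 0 0 0 -0.12 87;0 0 0 0 0 0 87;0 0 0 0 0 0 87'
python3 - <<'E'
from h import *
s=read_state(); print(s['time_s'],s['position'],np.round(s['tcp_rot'],3).tolist())
for cam in ['wrist','top','scene']:
    c=snap(cam,cam+'2')
    print(cam,'campos',np.round(-np.array(c['R']).T@c['t'],3))
    for n in ['organiser','basket_handle','board','salt_shaker','pepper_mill','dropper_bottle','spice_jar','honey_jar','can']:
        print(n,[(np.round(d['at'],3).tolist(),round(d['conf'],2),px(c,d['at']).tolist()) for d in place_of(cam,n)][:4])
E
```

```text
time_s: 3.0
position: [0.4338, 0.0975, 0.3676]
tcp_rot: [[-0.993, 0.117, 0.004], [0.117, 0.993, -0.001], [-0.004, -0.001, -1.0]]
force: [-0.4, 0.4, -1.0]
opening: 0.999
grasp_force: 0.0
time_s: 3.38
position: [0.4311, 0.1008, 0.3666]
tcp_rot: [[-1.0, -0.004, 0.0], [-0.004, 1.0, 0.0], [-0.0, 0.0, -1.0]]
force: [-0.6, -1.1, -0.8]
opening: 1.0
grasp_force: 0.0
3.375 [0.43110272 0.10075428 0.36659366] [[-1.0, -0.004, 0.0], [-0.004, 1.0, 0.0], [-0.0, 0.0, -1.0]]
wrist campos [0.355 0.099 0.507]
organiser [([0.662, 0.095, -0.003], 0.71, [278.0, 287.0])]
basket_handle [([0.548, 0.099, 0.103], 0.56, [280.0, 257.0]), ([0.451, -0.309, 0.004], 0.2, [39.0, 177.0])]
board [([0.451, -0.308, -0.001], 0.68, [42.0, 177.0])]
salt_shaker [([0.477, 0.001, -0.004], 0.88, [225.0, 192.0])]
pepper_mill [([0.482, 0.21, -0.002], 0.77, [345.0, 195.0]), ([0.662, 0.095, 0.002], 0.57, [278.0, 288.0])]
dropper_bottle [([0.463, 0.099, 0.0], 0.8, [281.0, 185.0]), ([0.361, 0.192, 0.0], 0.76, [338.0, 123.0]), ([0.314, 0.146, -0.001], 0.68, [311.0, 92.0]), ([0.653, 0.001, 0.012], 0.62, [227.0, 287.0])]
spice_jar [([0.6
[... 853 characters left out ...]
r [([0.663, 0.095, 0.001], 0.94, [220.0, 218.0])]
basket_handle [([0.548, 0.1, 0.102], 0.72, [254.0, 210.0])]
board [([0.453, -0.31, 0.003], 0.96, [314.0, 130.0])]
salt_shaker [([0.476, -0.001, -0.002], 0.79, [286.0, 205.0])]
pepper_mill [([0.479, 0.21, -0.001], 0.81, [269.0, 264.0])]
dropper_bottle [([0.36, 0.194, -0.001], 0.74, [310.0, 268.0]), ([0.461, 0.1, 0.003], 0.72, [283.0, 233.0]), ([0.312, 0.139, -0.002], 0.61, [330.0, 255.0]), ([0.347, 0.483, 0.002], 0.54, [292.0, 367.0])]
spice_jar [([0.65, 0.005, 0.011], 0.78, [232.0, 193.0]), ([0.662, 0.095, 0.004], 0.7, [220.0, 217.0]), ([0.549, 0.1, 0.107], 0.37, [254.0, 209.0])]
honey_jar [([0.656, 0.19, 0.016], 0.79, [212.0, 243.0])]
can []
```

View pics/wrist2.png

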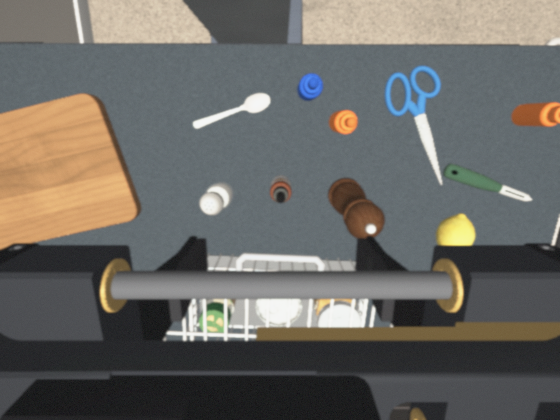

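The wrist view shows the brown bottle at (280,188), shaker (215,198), mill (360,208), handle bar (280,258), with the blue (310,86) and orange (344,122) look-alikes apart. All three cameras agree to within a few mm. I'll take the mill first because it is the tallest.

```bash
python3 -m jog '-16 36.3 24 0 0 0 87;-16 36.3 24 0 0 0 87;-16 36.3 24 0 0 0 87;0 0 40 0 0 0 87;0 0 40 0 0 0 87;0 0 40 0 0 0 87;0 0 31 0 0 0 87;0 0 0 0 0 0 87;0 0 0 0 0 0 87'
python3 -m jog '0 0 0 0 0 0 30;0 0 0 0 0 0 30;0 0 0 0 0 0 30;0 0 0 0 0 0 30;0 0 0 0 0 0 30;0 0 0 0 0 0 30'
```

```text
time_s: 6.0
position: [0.4795, 0.2099, 0.1444]
tcp_rot: [[-1.0, -0.005, 0.002], [-0.005, 1.0, 0.0], [-0.002, 0.0, -1.0]]
force: [0.5, 0.1, 0.8]
opening: 1.0
grasp_force: 0.0
time_s: 6.75
position: [0.4787, 0.2097, 0.1437]
tcp_rot: [[-1.0, -0.005, 0.0], [-0.005, 1.0, -0.0], [-0.0, -0.0, -1.0]]
force: [-0.4, -0.8, 1.3]
opening: 0.539
grasp_force: 30.0
```

```bash
python3 -m jog '0 0 -35 0 0 0 30;0 0 -50 0 0 0 30;0 0 -50 0 0 0 30;-0.8 -42 0 0 0 0 30;-0.8 -50 0 0 0 0 30;-0.8 -50 0 0 0 0 30;-0.8 -50 0 0 0 0 30;-0.8 -50 0 0 0 0 30;-0.8 -50 0 0 0 0 30;-0.8 -50 0 0 0 0 30;-0.8 -45 0 0 0 0 30;-0.8 -29.5 0 0 0 0 30'
python3 -m jog '0 0 40 0 0 0 30;0 0 40 0 0 0 30;0 0 20 0 0 0 30;0 0 8 0 0 0 30;0 0 3 0 0 0 30;0 0 0 0 0 0 30'
```

```text
time_s: 8.25
position: [0.4875, -0.2087, 0.2778]
tcp_rot: [[-1.0, -0.003, -0.001], [-0.003, 1.0, 0.001], [0.001, 0.001, -1.0]]
force: [-0.5, 0.7, -1.5]
opening: 0.541
grasp_force: 30.0
time_s: 9.0
position: [0.4885, -0.2069, 0.1681]
tcp_rot: [[-1.0, -0.005, 0.001], [-0.005, 1.0, -0.001], [-0.001, -0.001, -1.0]]
force: [-0.5, 0.1, -2.2]
opening: 0.542
grasp_force: 30.0
```

```bash
python3 -m jog '0 0 2 0 0 0 30;0 0 1.5 0 0 0 30;0 0 0 0 0 0 30'
python3 -m jog '0 0 0 0 0 0 87;0 0 0 0 0 0 87;0 0 0 0 0 0 87;0 0 0 0 0 0 87;0 0 -20 0 0 0 87;0 0 -40 0 0 0 87;0 0 -40 0 0 0 87;0 0 0 0 0 0 87'
python3 - <<'E'
from h import *
for cam in ['wrist','scene']:
    c=snap(cam,cam+'3')
    for n in ['board','salt_shaker','pepper_mill','dropper_bottle']:
        print(n,[(np.round(d['at'],3).tolist(),round(d['conf'],2),px(c,d['at']).tolist()) for d in place_of(cam,n)][:4])
E
```

```text
time_s: 9.38
position: [0.4886, -0.207, 0.1651]
tcp_rot: [[-1.0, -0.005, 0.002], [-0.005, 1.0, -0.001], [-0.002, -0.001, -1.0]]
force: [-0.1, 0.1, 3.7]
opening: 0.538
grasp_force: 30.0
time_s: 10.38
position: [0.4898, -0.2078, 0.2672]
tcp_rot: [[-1.0, -0.005, 0.006], [-0.005, 1.0, -0.004], [-0.006, -0.005, -1.0]]
force: [0.6, 1.1, 0.5]
opening: 0.998
grasp_force: 0.0
board [([0.451, -0.308, 0.003], 0.76, [207.0, 147.0])]
salt_shaker [([0.478, 0.001, -0.006], 0.75, [435.0, 167.0])]
pepper_mill []
dropper_bottle [([0.463, 0.101, 0.002], 0.81, [515.0, 158.0])]
board [([0.451, -0.31, 0.003], 0.98, [314.0, 131.0])]
salt_shaker [([0.476, -0.002, -0.002], 0.76, [286.0, 205.0]), ([0.646, 0.003, 0.011], 0.5, [233.0, 193.0])]
pepper_mill [([0.487, -0.209, 0.017], 0.59, [298.0, 149.0])]
dropper_bottle [([0.346, 0.483, 0.002], 0.68, [292.0, 367.0]), ([0.357, 0.191, -0.0], 0.58, [311.0, 267.0]), ([0.462, 0.098, -0.002], 0.57, [283.0, 233.0]), ([0.313, 0.141, -0.001], 0.48, [329.0, 256.0])]
```

View pics/scene3.png

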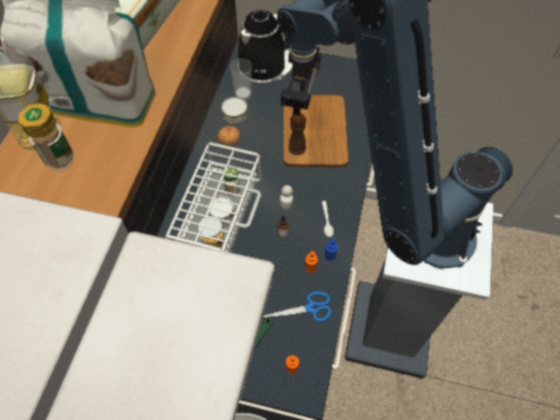

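The mill stands on the board at (298,130). Now the brown bottle.

```bash
python3 -m jog '3.8 44 0 0 0 0 60;3.8 44 0 0 0 0 60;3.8 44 0 0 0 0 60;3.8 44 0 0 0 0 60;3.8 44 0 0 0 0 60;3.8 44 0 0 0 0 60;3.8 43 0 0 0 0 60;0 0 45 0 0 0 60;0 0 50 0 0 0 60;0 0 50 0 0 0 60;0 0 0 0 0 0 60'
python3 -m jog '0 0 35 0 0 0 60;0 0 24 0 0 0 60;0 0 0 0 0 0 60;0 0 0 0 0 0 60'
```

```text
time_s: 12.25
position: [0.457, 0.1002, 0.116]
tcp_rot: [[-1.0, -0.005, -0.01], [-0.005, 1.0, 0.0], [0.01, 0.0, -1.0]]
force: [-1.0, -0.4, 0.7]
opening: 0.687
grasp_force: 0.0
time_s: 12.75
position: [0.4612, 0.1002, 0.0618]
tcp_rot: [[-1.0, -0.005, 0.003], [-0.005, 1.0, -0.0], [-0.003, -0.0, -1.0]]
force: [0.0, -0.1, 0.1]
opening: 0.689
grasp_force: 0.0
```

```bash
python3 -m jog '0 0 1 0 0 0 15;0 0 0 0 0 0 15;0 0 0 0 0 0 15;0 0 0 0 0 0 15;0 0 0 0 0 0 15;0 0 0 0 0 0 15'
python3 -m jog '0 0 -35 0 0 0 15;0 0 -50 0 0 0 15;0 0 -45 0 0 0 15;9 -38 0 0 0 0 15;10 -43 0 0 0 0 15;10 -43 0 0 0 0 15;10 -43 0 0 0 0 15;10 -43 0 0 0 0 15;10 -43 0 0 0 0 15;10 -43 0 0 0 0 15;10 -43 0 0 0 0 15;0 0 0 0 0 0 15'
```

```text
time_s: 13.5
position: [0.46, 0.1001, 0.0592]
tcp_rot: [[-1.0, -0.005, 0.0], [-0.005, 1.0, -0.0], [-0.0, -0.0, -1.0]]
force: [0.1, -0.1, 3.8]
opening: 0.357
grasp_force: 30.0
time_s: 15.0
position: [0.3825, -0.2423, 0.1888]
tcp_rot: [[-1.0, -0.001, 0.001], [-0.001, 1.0, -0.001], [-0.001, -0.001, -1.0]]
force: [0.1, 0.4, -1.3]
opening: 0.362
grasp_force: 30.0
```

```bash
python3 -m jog '0 0 45 0 0 0 15;0 0 40 0 0 0 15;0 0 15 0 0 0 15;0 0 4 0 0 0 15;0 0 2 0 0 0 15;0 0 2 0 0 0 15;0 0 0 0 0 0 15'
```

```text
time_s: 15.88
position: [0.3829, -0.2394, 0.0816]
tcp_rot: [[-1.0, -0.005, 0.001], [-0.005, 1.0, -0.001], [-0.001, -0.001, -1.0]]
force: [-1.2, -0.2, -0.7]
opening: 0.361
grasp_force: 30.0
```

```bash
python3 -m jog '0 0 1.6 0 0 0 15;0 0 0.5 0 0 0 15;0 0 0 0 0 0 15'
python3 -m jog '0 0 0 0 0 0 70;0 0 0 0 0 0 70;0 0 0 0 0 0 70;0 0 -20 0 0 0 70;0 0 -45 0 0 0 70;0 0 -45 0 0 0 70;0 0 -40 0 0 0 70;-18 47 0 0 0 0 70;-19 47.5 0 0 0 0 70;-19 47.5 0 0 0 0 70;-19 47.5 0 0 0 0 70;-18 47.5 0 0 0 0 70'
python3 -m jog '0 0 45 0 0 0 70;0 0 50 0 0 0 70;0 0 40 0 0 0 70;0 0 0 0 0 0 70;0 0 0 0 0 0 70'
```

```text
time_s: 16.25
position: [0.383, -0.2396, 0.0806]
tcp_rot: [[-1.0, -0.005, 0.002], [-0.005, 1.0, -0.002], [-0.002, -0.002, -1.0]]
force: [-1.8, 2.1, 13.5]
opening: 0.364
grasp_force: 30.0
time_s: 17.75
position: [0.4746, -0.0002, 0.2287]
tcp_rot: [[-1.0, -0.005, -0.0], [-0.005, 1.0, -0.0], [0.0, -0.0, -1.0]]
force: [0.1, -0.4, -0.5]
opening: 0.804
grasp_force: 0.0
time_s: 18.38
position: [0.4749, -0.0019, 0.0947]
tcp_rot: [[-1.0, -0.005, 0.001], [-0.005, 1.0, -0.0], [-0.001, -0.0, -1.0]]
force: [0.7, -0.8, 0.4]
opening: 0.804
grasp_force: 0.0
```

```bash
python3 -m jog '-1 0 25 0 0 0 70;0 0 12 0 0 0 70;0 0 0 0 0 0 70;0 0 0 0 0 0 25;0 0 0 0 0 0 25;0 0 0 0 0 0 25;0 0 0 0 0 0 25;0 0 0 0 0 0 25;0 0 0 0 0 0 25'
python3 -m jog '0 0 -35 0 0 0 25;0 0 -55 0 0 0 25;0 0 -60 0 0 0 25;0 0 -60 0 0 0 25;9 -40 0 0 0 0 25;9.2 -44 0 0 0 0 25;9.2 -44 0 0 0 0 25;9.2 -44 0 0 0 0 25;9.2 -44 0 0 0 0 25;9.2 -44 0 0 0 0 25;9.2 -44 0 0 0 0 25;9.2 -44 0 0 0 0 25'
python3 -m jog '0 0 0 0 0 0 25;0 0 50 0 0 0 25;0 0 55 0 0 0 25;0 0 50 0 0 0 25;0 0 25 0 0 0 25;0 0 0 0 0 0 25;0 0 0 0 0 0 25'
```

```text
time_s: 19.5
position: [0.4755, -0.0018, 0.0571]
tcp_rot: [[-1.0, -0.005, 0.0], [-0.005, 1.0, -0.0], [-0.0, -0.0, -1.0]]
force: [-0.1, -0.6, 2.7]
opening: 0.443
grasp_force: 29.8
time_s: 21.0
position: [0.4029, -0.351, 0.2664]
tcp_rot: [[-1.0, -0.005, -0.001], [-0.005, 1.0, 0.002], [0.001, 0.002, -1.0]]
force: [0.2, -0.1, -0.9]
opening: 0.45
grasp_force: 29.6
time_s: 21.88
position: [0.4043, -0.35, 0.0878]
tcp_rot: [[-1.0, -0.006, 0.001], [-0.006, 1.0, -0.001], [-0.001, -0.001, -1.0]]
force: [0.4, -0.3, -0.1]
opening: 0.445
grasp_force: 29.6
```

```bash
python3 -m jog '0 0 6 0 0 0 25;0 0 2 0 0 0 25;0 0 1.5 0 0 0 25;0 0 0 0 0 0 25'
```

```text
time_s: 22.38
position: [0.404, -0.3503, 0.0786]
tcp_rot: [[-1.0, -0.005, 0.001], [-0.005, 1.0, -0.001], [-0.001, -0.001, -1.0]]
force: [0.6, 1.7, 5.0]
opening: 0.447
grasp_force: 30.1
```

```bash
python3 -m jog '0 0 0 0 0 0 70;0 0 0 0 0 0 70;0 0 0 0 0 0 70;0 0 -20 0 0 0 70;0 0 -50 0 0 0 70;0 0 -55 0 0 0 70;0 0 -55 0 0 0 70;-14 42 0 0 0 0 50;-16 50 0 0 0 0 50;-16 50 0 0 0 0 50;-16 50 0 0 0 0 50;-16 50 0 0 0 0 50'
python3 -m jog '-16 50 0 0 0 0 30;-16 50 0 0 0 0 30;-16 50 0 0 0 0 30;-16 50 0 0 0 0 30;0 0 0 0 0 0 30'
python3 - <<'E'
from h import *
s=read_state(); print(s['joint_positions'],s['position'])
for cam in ['wrist','scene']:
    c=snap(cam,cam+'4')
    for n in ['basket_handle','salt_shaker','pepper_mill','dropper_bottle','spice_jar','organiser']:
        print(n,[(np.round(d['at'],3).tolist(),round(d['conf'],2),px(c,d['at']).tolist()) for d in place_of(cam,n)][:4])
E
```

```text
time_s: 23.88
position: [0.4807, -0.1061, 0.2574]
tcp_rot: [[-1.0, -0.005, 0.0], [-0.005, 1.0, -0.0], [-0.0, -0.0, -1.0]]
force: [0.9, 0.6, -0.0]
opening: 0.58
grasp_force: 0.0
time_s: 24.5
position: [0.5439, 0.0958, 0.2572]
tcp_rot: [[-1.0, -0.01, 0.0], [-0.01, 1.0, 0.001], [-0.0, 0.001, -1.0]]
force: [-0.1, -0.6, -0.8]
opening: 0.355
grasp_force: 0.0
[-1.62571323e+00  2.37258386e+01  9.18170905e+01  4.13141587e-02
  6.44312597e+01 -9.22423780e+01] [0.54387014 0.09579321 0.25719686]
basket_handle [([0.549, 0.099, 0.105], 0.6, [285.0, 203.0])]
salt_shaker []
pepper_mill [([0.491, -0.21, 0.02], 0.88, [32.0, 136.0])]
dropper_bottle [([0.358, 0.193, -0.001], 0.8, [367.0, 23.0])]
spice_jar [([0.651, 0.005, 0.012], 0.62, [216.0, 255.0])]
organiser [([0.661, 0.098, -0.001], 0.66, [282.0, 258.0])]
basket_handle [([0.545, 0.1, 0.104], 0.97, [255.0, 209.0])]
salt_shaker [([0.404, -0.352, 0.019], 0.64, [331.0, 121.0]), ([0.658, 0.194, 0.014], 0.36, [211.0, 244.0])]
pepper_mill [([0.484, -0.208, 0.017], 0.96, [298.0, 149.0]), ([0.386, -0.24, 0.021], 0.38, [330.0, 147.0])]
dropper_bottle [([0.312, 0.14, -0.002], 0.75, [330.0, 256.0]), ([0.386, -0.24, 0.024], 0.71, [330.0, 146.0]), ([0.356, 0.194, -0.002], 0.58, [311.0, 269.0]), ([0.346, 0.487, 0.002], 0.46, [292.0, 368.0])]
spice_jar [([0.651, 0.007, 0.016], 0.52, [231.0, 193.0])]
organiser [([0.664, 0.097, 0.002], 0.7, [219.0, 218.0]), ([0.404, -0.351, 0.02], 0.19, [331.0, 121.0])]
```

View pics/scene4.png

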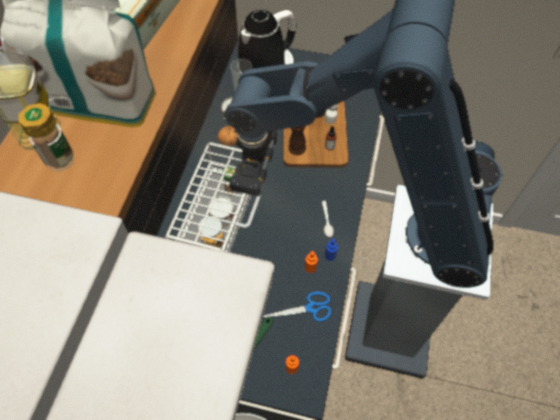

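The board carries the mill (298,138), bottle (330,138) and shaker (331,113), all upright. Next I'll turn the gripper a quarter turn for the handle.

```bash
python3 -m jog '-5 4 0 0 0 0.16 26;0 0 0 0 0 0.175 26;0 0 0 0 0 0.175 26;0 0 0 0 0 0.175 26;0 0 0 0 0 0.175 26;0 0 0 0 0 0.175 26;0 0 0 0 0 0.175 26;0 0 0 0 0 0.175 26;0 0 0 0 0 0.175 26;0 0 0 0 0 0.01 26;0 0 0 0 0 0 26;0 0 0 0 0 0 26'
```

```text
time_s: 26.7
position: [0.5484, 0.0966, 0.2575]
tcp_rot: [[-0.007, 1.0, -0.0], [1.0, 0.007, -0.0], [-0.0, -0.0, -1.0]]
force: [0.5, 1.1, -0.0]
opening: 0.3
grasp_force: 0.0
```

```bash
python3 - <<'E'
from h import *
s=read_state(); print(s['joint_positions'],s['position'])
c=snap('wrist','wrist5')
for n in ['basket_handle']:
    print([np.round(d['at'],3).tolist() for d in place_of('wrist',n)])
    for d in trace('wrist',n)[:1]:
        v,u=np.nonzero(d['pixels']);print(u.min(),u.max(),v.min(),v.max())
E
```

```text
[-1.50438715e+00  2.40823571e+01  9.11343442e+01 -7.75615178e-04
  6.47838668e+01 -1.92767335e+00] [0.54841678 0.09663198 0.25745075]
[]
276 481 27 326
```

View pics/wrist5.png

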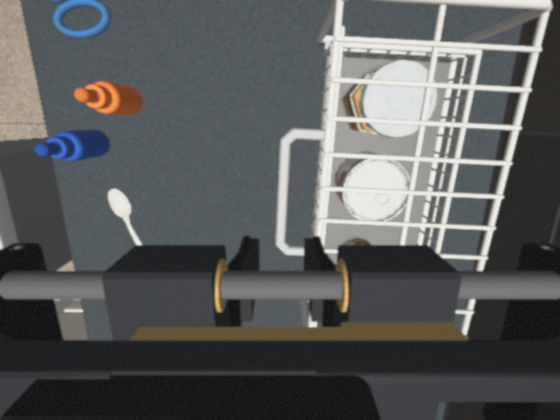

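```bash
python3 - <<'E'
from h import *
c=capture('wrist'); g=c['color'].astype(int).sum(2)
for v in [150,170,190,210,230]:
    u=np.arange(270,305); b=u[g[v,270:305]>400]; 
    if len(b): print(v,b.min(),b.max(),ray(c,b.mean(),v,.107))
print(ray(c,289,131,.104),ray(c,283,249,.104))
E
```

```text
150 280 289 [0.5504 0.1427 0.107 ]
170 279 288 [0.5496 0.1235 0.107 ]
190 278 287 [0.5488 0.1037 0.107 ]
210 277 286 [0.5479 0.083  0.107 ]
230 276 285 [0.547  0.0616 0.107 ]
[0.5545 0.1601 0.104 ] [0.5498 0.0392 0.104 ]
```

```bash
python3 -m jog '3 0.3 0 0 0 0.049 26;0 0 40 0 0 0 26;0 0 50 0 0 0 26;0 0 40 0 0 0 26;0 0 0 0 0 0 26;0 0 0 0 0 0 26'
python3 -m jog '0 0 12 0 0 0 26;0 0 9 0 0 0 26;0 0 0 0 0 0 26;0 0 0 0 0 0 26'
```

```text
time_s: 27.65
position: [0.5498, 0.0996, 0.1286]
tcp_rot: [[0.043, 0.999, 0.002], [0.999, -0.043, -0.0], [0.0, 0.002, -1.0]]
force: [0.9, -0.3, -1.0]
opening: 0.298
grasp_force: 0.0
time_s: 28.15
position: [0.5488, 0.0996, 0.1066]
tcp_rot: [[0.043, 0.999, 0.0], [0.999, -0.043, -0.0], [-0.0, 0.0, -1.0]]
force: [-0.8, -0.8, -0.3]
opening: 0.297
grasp_force: 0.0
```

```bash
python3 -m jog '0 0 0 0 0 0 0;0 0 0 0 0 0 0;0 0 0 0 0 0 0;0 0 0 0 0 0 0;0 0 0 0 0 0 0'
python3 -m jog '0 -2 0 0 0 0 0;0 -4 0 0 0 0 0;0 -7 0 0 0 0 0;0 -9 0 0 0 0 0;0 -10 0 0 0 0 0;0 -10 0 0 0 0 0;0 -10 0 0 0 0 0;0 -10 0 0 0 0 0;0 -10 0 0 0 0 0;0 -10 0 0 0 0 0;0 -10 0 0 0 0 0;0 -10 0 0 0 0 0'
python3 -m jog '0 -9 0 0 0 0 0;0 -7 0 0 0 0 0;0 -5 0 0 0 0 0;0 -3 0 0 0 0 0;0 -2 0 0 0 0 0;0 0 0 0 0 0 0'
```

```text
time_s: 28.78
position: [0.5491, 0.0996, 0.1066]
tcp_rot: [[0.043, 0.999, 0.001], [0.999, -0.043, -0.0], [0.0, 0.001, -1.0]]
force: [0.1, -0.4, 1.2]
opening: 0.104
grasp_force: 30.0
time_s: 30.28
position: [0.4463, 0.1039, 0.1066]
tcp_rot: [[0.043, 0.999, 0.0], [0.999, -0.043, -0.0], [-0.0, 0.0, -1.0]]
force: [2.3, -1.6, 5.0]
opening: 0.105
grasp_force: 30.0
time_s: 31.02
position: [0.4198, 0.105, 0.1065]
tcp_rot: [[0.043, 0.999, -0.001], [0.999, -0.043, -0.0], [-0.0, -0.001, -1.0]]
force: [0.5, -2.1, 6.9]
opening: 0.101
grasp_force: 30.0
```

```bash
python3 -m jog '0 0 0 0 0 0 26;0 0 0 0 0 0 26;0 0 0 0 0 0 26;0 0 -20 0 0 0 26;0 0 -50 0 0 0 26;0 0 -50 0 0 0 26;0 0 -50 0 0 0 26;0 0 0 0 0 -0.1745 60;0 0 0 0 0 -0.1745 60;0 0 0 0 0 -0.1745 60;0 0 0 0 0 -0.1745 60;0 0 0 0 0 -0.1745 60'
python3 -m jog '0 0 0 0 0 -0.1745 65;0 0 0 0 0 -0.1745 65;0 0 0 0 0 -0.1745 65;0 0 0 0 0 -0.1745 65;0 0 0 0 0 0 65;0 0 0 0 0 0 65'
python3 - <<'E'
from h import *
s=read_state(); print(s['joint_positions'],s['position'])
for cam in ['wrist','scene','top']:
    c=snap(cam,cam+'6')
    for n in ['basket_handle','spice_jar','honey_jar','can']:
        print(n,[(np.round(d['at'],3).tolist(),round(d['conf'],2),px(c,d['at']).tolist()) for d in place_of(cam,n)][:4])
E
```

```text
time_s: 32.52
position: [0.4201, 0.1053, 0.276]
tcp_rot: [[-0.741, 0.671, -0.002], [0.671, 0.741, 0.0], [0.001, -0.001, -1.0]]
force: [0.0, 0.6, 0.2]
opening: 0.677
grasp_force: 0.0
time_s: 33.28
position: [0.4205, 0.1052, 0.2762]
tcp_rot: [[-0.999, 0.046, -0.001], [0.046, 0.999, 0.0], [0.001, 0.0, -1.0]]
force: [-0.4, -0.3, 0.1]
opening: 0.744
grasp_force: 0.0
[-7.96295269e-01  1.27909056e+01  1.05858401e+02  6.32404182e-03
  6.13963924e+01 -8.81784817e+01] [0.42049547 0.10519378 0.27621628]
basket_handle [([0.419, 0.104, 0.106], 0.72, [281.0, 193.0])]
spice_jar [([0.522, 0.004, 0.014], 0.69, [216.0, 250.0])]
honey_jar [([0.523, 0.193, 0.012], 0.97, [346.0, 245.0]), ([0.524, 0.008, 0.015], 0.31, [218.0, 252.0])]
can [([0.523, 0.1, 0.018], 0.76, [281.0, 249.0])]
basket_handle [([0.42, 0.104, 0.104], 0.57, [298.0, 220.0]), ([0.663, 0.097, 0.004], 0.25, [219.0, 218.0])]
spice_jar [([0.52, 0.008, 0.016], 0.57, [272.0, 201.0])]
honey_jar [([0.526, 0.196, 0.014], 0.68, [254.0, 254.0])]
can [([0.522, 0.102, 0.017], 0.58, [264.0, 227.0])]
basket_handle [([0.422, 0.106, 0.102], 0.81, [284.0, 213.0])]
spice_jar [([0.488, -0.204, 0.022], 0.73, [354.0, 184.0])]
honey_jar [([0.522, 0.197, 0.016], 0.55, [249.0, 213.0])]
can [([0.525, 0.1, 0.014], 0.79, [274.0, 204.0])]
```

View pics/wrist6.png

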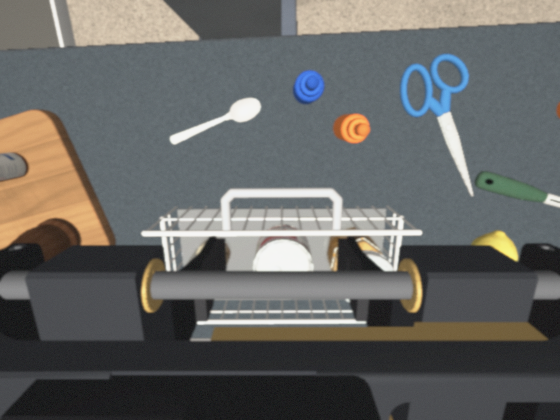

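The basket is out with its handle at (281,193), and the can and honey jar are still standing. The networks agree that the spice jar is at (0.521, 0.006).

```bash
python3 -m jog '-35 -31.3 25 0 0 0 65;-35 -31.3 25 0 0 0 65;-35 -31.3 25 0 0 0 65;0 0 0 0 0 0 65;0 0 35 0 0 0 65;0 0 35 0 0 0 65;0 0 20 0 0 0 65;0 0 13 0 0 0 65;0 0 0 0 0 0 65;0 0 0 0 0 0 65'
python3 -m jog '0 0 0 0 0 0 25;0 0 0 0 0 0 25;0 0 0 0 0 0 25;0 0 0 0 0 0 25;0 0 0 0 0 0 25'
```

```text
time_s: 35.28
position: [0.5222, 0.0069, 0.0993]
tcp_rot: [[-0.999, 0.043, 0.002], [0.043, 0.999, -0.0], [-0.002, -0.0, -1.0]]
force: [0.1, 0.8, -1.1]
opening: 0.751
grasp_force: 0.0
time_s: 35.9
position: [0.5219, 0.0066, 0.0988]
tcp_rot: [[-0.999, 0.043, 0.001], [0.043, 0.999, -0.0], [-0.001, -0.0, -1.0]]
force: [-0.5, -0.9, 4.1]
opening: 0.521
grasp_force: 30.0
```

```bash
python3 -m jog '0 0 -25 0 0 0 25;0 0 -45 0 0 0 25;0 0 -50 0 0 0 25;0 0 -50 0 0 0 25;0 0 -32 0 0 0 25;-1.6 -35 0 0 0 0 25;-1.6 -42 0 0 0 0 25;-1.6 -43 0 0 0 0 25;-1.6 -43 0 0 0 0 25;-1.6 -43 0 0 0 0 25;-1.6 -43 0 0 0 0 25;-1.6 -43 0 0 0 0 25'
python3 -m jog '-1.6 -43 0 0 0 0 25;-1.6 -42 0 0 0 0 25;0 0 0 0 0 0 25;0 0 45 0 0 0 25;0 0 50 0 0 0 25;0 0 50 0 0 0 25;0 0 40 0 0 0 25;0 0 6 0 0 0 25;0 0 0 0 0 0 25;0 0 0 0 0 0 25'
```

```text
time_s: 37.4
position: [0.5197, -0.2864, 0.2996]
tcp_rot: [[-0.999, 0.043, -0.001], [0.043, 0.999, 0.001], [0.001, 0.001, -1.0]]
force: [1.1, 0.9, -1.5]
opening: 0.523
grasp_force: 29.9
time_s: 38.65
position: [0.5209, -0.3713, 0.1116]
tcp_rot: [[-0.999, 0.043, 0.003], [0.043, 0.999, -0.003], [-0.003, -0.003, -1.0]]
force: [-0.4, -0.4, -0.5]
opening: 0.521
grasp_force: 29.9
```

```bash
python3 -m jog '0 0 5 0 0 0 25;0 0 1.5 0 0 0 25;0 0 1 0 0 0 25;0 0 0 0 0 0 25'
```

```text
time_s: 39.15
position: [0.5203, -0.371, 0.1042]
tcp_rot: [[-0.999, 0.043, 0.002], [0.043, 0.999, -0.001], [-0.002, -0.001, -1.0]]
force: [-2.2, 2.0, 8.6]
opening: 0.518
grasp_force: 30.0
```

```bash
python3 -m jog '0 0 0 0 0 0 70;0 0 0 0 0 0 70;0 0 0 0 0 0 70;0 0 -20 0 0 0 70;0 0 -45 0 0 0 70;0 0 -50 0 0 0 70;0 0 -50 0 0 0 70;10 39 0 0 0 0 50;12 48 0 0 0 0 50;12 48 0 0 0 0 50;12 48 0 0 0 0 50;12 48 0 0 0 0 26'
python3 -m jog '12.5 48 0 0 0 0 26;12.5 48 0 0 0 0 26;12.5 48 0 0 0 0 26;12.5 48 0 0 0 0 26;12.5 48 0 0 0 0 26;0 0 0 0 0 0.1745 26;0 0 0 0 0 0.1745 26;0 0 0 0 0 0.1745 26;0 0 0 0 0 0.1745 26;0 0 0 0 0 0.1745 26;0 0 0 0 0 0.1745 26;0 0 0 0 0 0.1745 26'
python3 -m jog '0 0 0 0 0 0.1745 26;0 0 0 0 0 0.1745 26;0 0 0 0 0 0 26;0 0 0 0 0 0 26'
python3 - <<'E'
from h import *
for cam in ['wrist','scene','top']:
    c=snap(cam,cam+'7')
    for n in ['basket_handle','spice_jar','salt_shaker','pepper_mill']:
        print(n,[(np.round(d['at'],3).tolist(),round(d['conf'],2),px(c,d['at']).tolist()) for d in place_of(cam,n)][:4])
E
```

```text
time_s: 40.65
position: [0.4712, -0.1357, 0.2668]
tcp_rot: [[-0.999, 0.044, -0.0], [0.044, 0.999, 0.0], [0.0, 0.0, -1.0]]
force: [-0.2, 0.6, -0.1]
opening: 0.529
grasp_force: 0.0
time_s: 42.15
position: [0.4196, 0.1053, 0.2668]
tcp_rot: [[-0.296, 0.955, -0.0], [0.955, 0.296, -0.0], [0.0, -0.0, -1.0]]
force: [-0.6, -0.2, -0.2]
opening: 0.302
grasp_force: 0.0
time_s: 42.65
position: [0.4197, 0.1053, 0.2669]
tcp_rot: [[0.041, 0.999, -0.0], [0.999, -0.041, -0.0], [-0.0, -0.0, -1.0]]
force: [0.1, -0.2, -0.2]
opening: 0.298
grasp_force: 0.0
basket_handle [([0.417, 0.104, 0.107], 0.74, [280.0, 196.0])]
spice_jar []
salt_shaker [([0.42, 0.103, 0.105], 0.47, [282.0, 196.0])]
pepper_mill []
basket_handle [([0.421, 0.106, 0.102], 0.71, [297.0, 221.0])]
spice_jar []
salt_shaker []
pepper_mill [([0.528, 0.194, 0.016], 0.75, [254.0, 253.0])]
basket_handle [([0.422, 0.109, 0.103], 0.72, [283.0, 213.0])]
spice_jar [([0.523, 0.102, 0.015], 0.58, [273.0, 204.0])]
salt_shaker [([0.407, -0.349, 0.023], 0.59, [399.0, 188.0])]
pepper_mill [([0.489, -0.205, 0.024], 0.85, [354.0, 183.0])]
```

View pics/scene7.png

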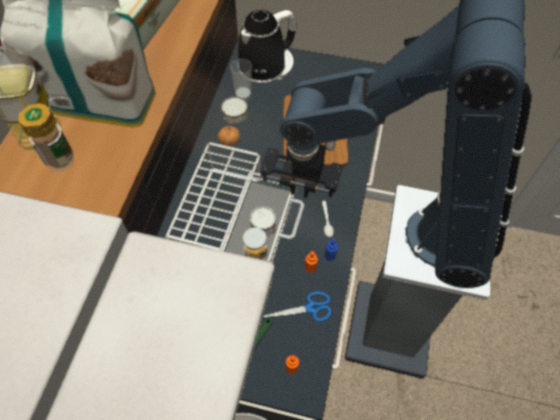

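The basket is out, with only the can (263,218) and honey jar (254,240) in it; the arm hides the board. I'll grip the bar and push the basket home.

```bash
python3 -m jog '0 0 50 0 0 0 26;0 0 50 0 0 0 26;0 0 40 0 0 0 26;0 0 12 0 0 0 26;0 0 8 0 0 0 26;0 0 0 0 0 0 26;0 0 0 0 0 0 0;0 0 0 0 0 0 0;0 0 0 0 0 0 0;0 0 0 0 0 0 0;0 0 0 0 0 0 0'
python3 -m jog '0 2 0 0 0 0 0;0 4 0 0 0 0 0;0 7 0 0 0 0 0;0 9 0 0 0 0 0;0 10 0 0 0 0 0;0 10 0 0 0 0 0;0 10 0 0 0 0 0;0 10 0 0 0 0 0;0 10 0 0 0 0 0;0 10 0 0 0 0 0;0 10 0 0 0 0 0;0 10 0 0 0 0 0'
python3 -m jog '0 9 0 0 0 0 0;0 7 0 0 0 0 0;0 5 0 0 0 0 0;0 3 0 0 0 0 0;0 2 0 0 0 0 0;0 0 0 0 0 0 0;0 0 0 0 0 0 0'
```

```text
time_s: 44.78
position: [0.42, 0.1053, 0.1076]
tcp_rot: [[0.043, 0.999, 0.001], [0.999, -0.043, -0.0], [0.0, 0.001, -1.0]]
force: [-0.7, -0.3, 6.5]
opening: 0.103
grasp_force: 30.0
time_s: 46.28
position: [0.5215, 0.1011, 0.1077]
tcp_rot: [[0.043, 0.999, -0.0], [0.999, -0.043, 0.0], [0.0, -0.0, -1.0]]
force: [-1.6, 0.8, 5.7]
opening: 0.103
grasp_force: 30.0
time_s: 47.15
position: [0.548, 0.1, 0.1077]
tcp_rot: [[0.043, 0.999, 0.001], [0.999, -0.043, 0.0], [0.0, 0.001, -1.0]]
force: [-0.6, 1.1, 5.3]
opening: 0.103
grasp_force: 30.0
```

```bash
python3 -m jog '0 1 0 0 0 0 0;0 1 0 0 0 0 0;0 0.5 0 0 0 0 0;0 0 0 0 0 0 0'
```

```text
time_s: 47.65
position: [0.5495, 0.0999, 0.1077]
tcp_rot: [[0.043, 0.999, -0.001], [0.999, -0.043, 0.0], [0.0, -0.001, -1.0]]
force: [-1.9, 1.5, 7.2]
opening: 0.097
grasp_force: 30.0
```

```bash
python3 -m jog '0 1 0 0 0 0 0;0 1 0 0 0 0 0;0 0 0 0 0 0 0'; python3 -m jog '0 1 0 0 0 0 0;0 0 0 0 0 0 0'
```

```text
time_s: 48.02
position: [0.5495, 0.0999, 0.1076]
tcp_rot: [[0.043, 0.999, -0.005], [0.999, -0.043, 0.0], [0.0, -0.005, -1.0]]
force: [-5.2, 0.9, 9.6]
opening: 0.101
grasp_force: 30.0
time_s: 48.28
position: [0.5495, 0.0999, 0.1076]
tcp_rot: [[0.043, 0.999, -0.007], [0.999, -0.043, 0.0], [-0.0, -0.007, -1.0]]
force: [-7.2, 0.6, 12.4]
opening: 0.106
grasp_force: 30.0
```

The basket is at its home stop: the position holds while the force rises. Now I'll release, lift, turn back and fetch the shaker.

```bash
python3 -m jog '0 -3 0 0 0 0 26;0 0 0 0 0 0 26;0 0 0 0 0 0 26;0 0 -20 0 0 0 26;0 0 -45 0 0 0 26;0 0 -50 0 0 0 26;0 0 -50 0 0 0 26;0 0 0 0 0 -0.1793 26;0 0 0 0 0 -0.1793 26;0 0 0 0 0 -0.1793 26;0 0 0 0 0 -0.1793 26;0 0 0 0 0 -0.1793 26'
python3 -m jog '0 0 0 0 0 -0.1793 26;0 0 0 0 0 -0.1793 26;0 0 0 0 0 -0.1793 26;0 0 0 0 0 -0.1793 26;14 -38 0 0 0 0 70;15 -45 0 0 0 0 70;15 -45 0 0 0 0 70;15 -45 0 0 0 0 70;0 0 0 0 0 0 70'
python3 - <<'E'
from h import *
for cam in ['scene','wrist']:
    c=snap(cam,cam+'8')
    for n in ['basket_handle','spice_jar','honey_jar','can','salt_shaker','pepper_mill','dropper_bottle']:
        print(n,[(np.round(d['at'],3).tolist(),round(d['conf'],2),px(c,d['at']).tolist()) for d in place_of(cam,n)][:4])
E
```

```text
time_s: 49.78
position: [0.5502, 0.0996, 0.2717]
tcp_rot: [[-0.757, 0.653, -0.0], [0.653, 0.757, -0.0], [0.0, -0.0, -1.0]]
force: [-0.3, -0.7, -0.5]
opening: 0.299
grasp_force: 0.0
time_s: 50.9
position: [0.4906, -0.076, 0.2718]
tcp_rot: [[-1.0, 0.005, -0.0], [0.005, 1.0, -0.001], [0.0, -0.001, -1.0]]
force: [0.2, 0.2, 1.1]
opening: 0.759
grasp_force: 0.0
basket_handle [([0.549, 0.098, 0.102], 0.73, [254.0, 209.0])]
spice_jar [([0.517, -0.368, 0.02], 0.5, [299.0, 111.0])]
honey_jar [([0.658, 0.191, 0.014], 0.69, [211.0, 243.0])]
can [([0.654, 0.096, 0.016], 0.88, [222.0, 216.0]), ([0.516, -0.37, 0.018], 0.24, [299.0, 111.0])]
salt_shaker [([0.406, -0.352, 0.023], 0.74, [330.0, 120.0]), ([0.451, -0.31, -0.001], 0.39, [314.0, 131.0])]
pepper_mill [([0.491, -0.208, 0.018], 0.84, [296.0, 149.0])]
dropper_bottle [([0.384, -0.241, 0.021], 0.66, [330.0, 147.0]), ([0.348, 0.486, 0.003], 0.65, [292.0, 367.0]), ([0.358, 0.19, -0.001], 0.58, [311.0, 267.0]), ([0.314, 0.138, -0.0], 0.48, [329.0, 255.0])]
basket_handle [([0.548, 0.098, 0.106], 0.71, [437.0, 245.0])]
spice_jar []
honey_jar []
can []
salt_shaker [([0.407, -0.348, 0.016], 0.82, [62.0, 112.0])]
pepper_mill [([0.493, -0.208, 0.023], 0.76, [179.0, 181.0])]
dropper_bottle [([0.354, 0.192, 0.004], 0.98, [495.0, 68.0]), ([0.312, 0.142, 0.003], 0.73, [460.0, 31.0]), ([0.39, -0.239, 0.024], 0.56, [145.0, 97.0])]
```

View pics/wrist8.png

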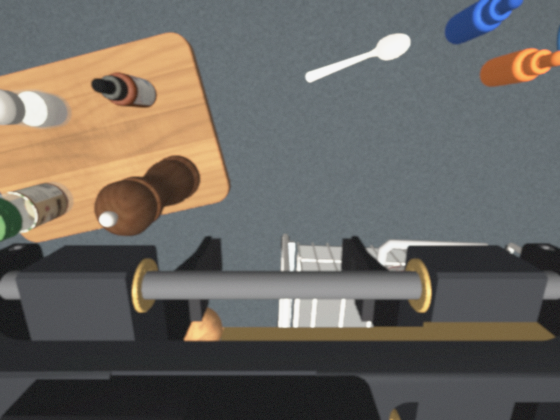

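All four stand upright on the board: shaker (30,108), bottle (125,90), spice jar (30,205), mill (145,195).

```bash
python3 -m jog '14 -43 0 0 0 0 70;14.2 -46 0 0 0 0 70;14.2 -46 0 0 0 0 70;14.2 -46 0 0 0 0 70;14.2 -46 0 0 0 0 70;14.2 -47 0 0 0 0 70;0 0 0 0 0 0 70;0 0 45 0 0 0 70;0 0 50 0 0 0 70;0 0 45 0 0 0 70;0 0 0 0 0 0 70'
python3 -m jog '0 0 30 0 0 0 70;0 0 23 0 0 0 70;0 0 0 0 0 0 70;0 0 0 0 0 0 70'
```

```text
time_s: 53.08
position: [0.4046, -0.3443, 0.1292]
tcp_rot: [[-1.0, -0.0, -0.005], [-0.0, 1.0, 0.007], [0.005, 0.007, -1.0]]
force: [0.2, -0.4, 0.1]
opening: 0.802
grasp_force: 0.0
time_s: 53.58
position: [0.407, -0.3481, 0.0808]
tcp_rot: [[-1.0, -0.0, 0.002], [-0.0, 1.0, -0.003], [-0.002, -0.003, -1.0]]
force: [-0.2, -0.5, -0.2]
opening: 0.806
grasp_force: 0.0
```

```bash
python3 -m jog '2.5 -2 1 0 0 0 70;0 0 0 0 0 0 70;0 0 0 0 0 0 70;0 0 0 0 0 0 25;0 0 0 0 0 0 25;0 0 0 0 0 0 25;0 0 0 0 0 0 25;0 0 0 0 0 0 25;0 0 0 0 0 0 25'
python3 -m jog '0 0 -30 0 0 0 25;0 0 -50 0 0 0 25;0 0 -60 0 0 0 25;0 0 -50 0 0 0 25;-9 39 0 0 0 0 25;-9 44 0 0 0 0 25;-9 44 0 0 0 0 25;-9 44 0 0 0 0 25;-9 44 0 0 0 0 25;-9 44 0 0 0 0 25;-9 44 0 0 0 0 25;-8.5 44 0 0 0 0 25'
python3 -m jog '0 0 0 0 0 0 25;0 0 0 0 0 0 25'
```

```text
time_s: 54.7
position: [0.4035, -0.3492, 0.0778]
tcp_rot: [[-1.0, 0.0, -0.0], [0.0, 1.0, 0.0], [0.0, 0.0, -1.0]]
force: [0.9, -0.3, -0.9]
opening: 0.447
grasp_force: 29.6
time_s: 56.2
position: [0.4749, -0.0008, 0.2679]
tcp_rot: [[-1.0, 0.0, -0.0], [0.0, 1.0, 0.0], [0.0, 0.0, -1.0]]
force: [-0.5, 0.2, -1.0]
opening: 0.445
grasp_force: 29.6
time_s: 56.45
position: [0.4749, -0.0025, 0.2679]
tcp_rot: [[-1.0, -0.001, -0.0], [-0.001, 1.0, -0.001], [0.0, -0.001, -1.0]]
force: [0.5, -0.2, -0.0]
opening: 0.447
grasp_force: 29.6
```

```bash
python3 -m jog '0 0 45 0 0 0 25;0 0 55 0 0 0 25;0 0 55 0 0 0 25;0 0 35 0 0 0 25;0 0 14 0 0 0 25;0 0 3 0 0 0 25;0 0 0 0 0 0 25;0 0 0 0 0 0 25;0 0 0 0 0 0 25'
```

```text
time_s: 57.58
position: [0.4757, -0.0024, 0.0619]
tcp_rot: [[-1.0, -0.0, 0.002], [-0.0, 1.0, -0.001], [-0.002, -0.001, -1.0]]
force: [0.3, 0.2, -1.4]
opening: 0.452
grasp_force: 29.6
```

```bash
python3 -m jog '0 0 3 0 0 0 25;0 0 1.5 0 0 0 25;0 0 0.5 0 0 0 25;0 0 0 0 0 0 25'
```

```text
time_s: 58.08
position: [0.4751, -0.0023, 0.0563]
tcp_rot: [[-1.0, 0.0, 0.0], [0.0, 1.0, -0.0], [-0.0, -0.0, -1.0]]
force: [0.6, 0.1, 4.5]
opening: 0.453
grasp_force: 30.0
```

```bash
python3 -m jog '0 0 0 0 0 0 70;0 0 0 0 0 0 70;0 0 0 0 0 0 70;0 0 -20 0 0 0 70;0 0 -55 0 0 0 70;0 0 -60 0 0 0 70;0 0 -55 0 0 0 60;15 -37 0 0 0 0 60;15.4 -40 0 0 0 0 60;15.4 -40 0 0 0 0 60;15.4 -40 0 0 0 0 60;15.4 -40 0 0 0 0 60'
python3 -m jog '15.4 -40 0 0 0 0 60;0 0 0 0 0 0 60;0 0 45 0 0 0 60;0 0 50 0 0 0 60;0 0 35 0 0 0 60;0 0 20 0 0 0 60;0 0 10 0 0 0 60;0 0 0 0 0 0 60;0 0 0 0 0 0 60;0 0 0 0 0 0 60'
```

```text
time_s: 59.58
position: [0.3977, -0.2004, 0.2458]
tcp_rot: [[-1.0, 0.0, -0.0], [0.0, 1.0, 0.0], [0.0, 0.0, -1.0]]
force: [1.0, -0.1, -0.9]
opening: 0.69
grasp_force: 0.0
time_s: 60.82
position: [0.3835, -0.2396, 0.0868]
tcp_rot: [[-1.0, 0.0, 0.001], [0.0, 1.0, -0.001], [-0.001, -0.001, -1.0]]
force: [-0.4, 0.0, 0.6]
opening: 0.69
grasp_force: 0.0
```

```bash
python3 -m jog '0.3 0 6 0 0 0 60;0 0 0 0 0 0 60;0 0 0 0 0 0 15;0 0 0 0 0 0 15;0 0 0 0 0 0 15;0 0 0 0 0 0 15;0 0 0 0 0 0 15;0 0 0 0 0 0 15'
python3 -m jog '0 0 -30 0 0 0 15;0 0 -50 0 0 0 15;0 0 -60 0 0 0 15;-9 38 0 0 0 0 15;-9.6 43 0 0 0 0 15;-9.6 43 0 0 0 0 15;-9.6 43 0 0 0 0 15;-9.6 43 0 0 0 0 15;-9.6 43 0 0 0 0 15;-9.6 43 0 0 0 0 15;-9.6 43 0 0 0 0 15;0 0 0 0 0 0 15'
python3 -m jog '0 0 0 0 0 0 15'
```

```text
time_s: 61.82
position: [0.3828, -0.2393, 0.08]
tcp_rot: [[-1.0, 0.0, 0.0], [0.0, 1.0, -0.0], [-0.0, -0.0, -1.0]]
force: [0.9, -0.4, -0.6]
opening: 0.362
grasp_force: 30.0
time_s: 63.32
position: [0.4589, 0.1021, 0.2198]
tcp_rot: [[-1.0, -0.005, 0.0], [-0.005, 1.0, 0.0], [-0.0, 0.0, -1.0]]
force: [0.0, -0.9, -1.3]
opening: 0.361
grasp_force: 30.0
time_s: 63.45
position: [0.4584, 0.0996, 0.2197]
tcp_rot: [[-1.0, -0.001, -0.001], [-0.001, 1.0, -0.0], [0.001, -0.0, -1.0]]
force: [0.4, -0.5, -1.8]
opening: 0.36
grasp_force: 30.0
```

```bash
python3 -m jog '-1.5 0.3 45 0 0 0 15;0 0 55 0 0 0 15;0 0 35 0 0 0 15;0 0 16 0 0 0 15;0 0 3 0 0 0 15;0 0 0 0 0 0 15;0 0 0 0 0 0 15;0 0 0 0 0 0 15'
python3 -m jog '0 0 2 0 0 0 15;0 0 0 0 0 0 15'
```

```text
time_s: 64.45
position: [0.461, 0.0999, 0.0667]
tcp_rot: [[-1.0, 0.0, 0.002], [0.0, 1.0, -0.0], [-0.002, -0.0, -1.0]]
force: [0.1, 0.6, -1.7]
opening: 0.359
grasp_force: 30.0
time_s: 64.7
position: [0.4605, 0.1001, 0.064]
tcp_rot: [[-1.0, -0.0, 0.0], [-0.0, 1.0, -0.0], [-0.0, -0.0, -1.0]]
force: [0.5, -1.2, -1.2]
opening: 0.358
grasp_force: 30.0
```

```bash
python3 -m jog '0 0 3 0 0 0 15;0 0 1 0 0 0 15;0 0 0.7 0 0 0 15;0 0 0 0 0 0 15;0 0 0 0 0 0 15'
```

```text
time_s: 65.32
position: [0.4605, 0.1, 0.0593]
tcp_rot: [[-1.0, 0.0, 0.0], [0.0, 1.0, -0.0], [-0.0, -0.0, -1.0]]
force: [1.0, -0.3, -0.9]
opening: 0.367
grasp_force: 30.0
```

```bash
python3 -m jog '0 0 0.7 0 0 0 15;0 0 0 0 0 0 15;0 0 0 0 0 0 15'
python3 -m jog '0 0 0 0 0 0 60;0 0 0 0 0 0 60;0 0 0 0 0 0 60;0 0 -25 0 0 0 60;0 0 -60 0 0 0 60;0 0 -60 0 0 0 60;0 0 -60 0 0 0 87;-4 -38 0 0 0 0 87;-4 -45 0 0 0 0 87;-4 -45 0 0 0 0 87;-4 -45 0 0 0 0 87;-4 -45 0 0 0 0 87'
python3 -m jog '-4 -45 0 0 0 0 87;-4 -44 0 0 0 0 87;0 0 0 0 0 0 87;0 0 40 0 0 0 87;0 0 40 0 0 0 87;0 0 15 0 0 0 87;0 0 4 0 0 0 87;0 0 0 0 0 0 87;0 0 0 0 0 0 87'
```

```text
time_s: 65.7
position: [0.4605, 0.1, 0.0586]
tcp_rot: [[-1.0, 0.0, 0.0], [0.0, 1.0, 0.0], [-0.0, 0.0, -1.0]]
force: [-0.2, -0.2, -0.9]
opening: 0.363
grasp_force: 30.0
time_s: 67.2
position: [0.4802, -0.1194, 0.2636]
tcp_rot: [[-1.0, 0.0, 0.0], [0.0, 1.0, 0.0], [-0.0, 0.0, -1.0]]
force: [0.4, 0.3, -0.5]
opening: 0.992
grasp_force: 0.0
time_s: 68.32
position: [0.4893, -0.2074, 0.1658]
tcp_rot: [[-1.0, -0.0, 0.002], [-0.0, 1.0, -0.002], [-0.002, -0.002, -1.0]]
force: [0.2, 0.8, -0.1]
opening: 0.998
grasp_force: 0.0
```

```bash
python3 -m jog '0.5 0.3 0.5 0 0 0 87;0 0 0 0 0 0 30;0 0 0 0 0 0 30;0 0 0 0 0 0 30;0 0 0 0 0 0 30;0 0 0 0 0 0 30;0 0 0 0 0 0 30'
python3 -m jog '0 0 -35 0 0 0 30;0 0 -50 0 0 0 30;0 0 -45 0 0 0 30;1 40 0 0 0 0 30;1.2 47 0 0 0 0 30;1.2 47 0 0 0 0 30;1.2 47 0 0 0 0 30;1.2 47 0 0 0 0 30;1.2 47 0 0 0 0 30;1.2 47 0 0 0 0 30;1.2 47 0 0 0 0 30;1.2 48 0 0 0 0 30'
python3 -m jog '0 0 0 0 0 0 30;0 0 0 0 0 0 30'
```

```text
time_s: 69.2
position: [0.488, -0.2069, 0.164]
tcp_rot: [[-1.0, 0.0, -0.0], [0.0, 1.0, -0.0], [0.0, -0.0, -1.0]]
force: [-0.2, -0.2, 0.5]
opening: 0.538
grasp_force: 29.9
time_s: 70.7
position: [0.4767, 0.2117, 0.2935]
tcp_rot: [[-1.0, 0.0, -0.001], [0.0, 1.0, -0.0], [0.001, -0.0, -1.0]]
force: [0.0, -0.1, -1.9]
opening: 0.541
grasp_force: 30.1
time_s: 70.95
position: [0.4768, 0.2101, 0.2935]
tcp_rot: [[-1.0, -0.001, -0.002], [-0.001, 1.0, -0.001], [0.002, -0.001, -1.0]]
force: [-0.9, 0.2, -2.2]
opening: 0.542
grasp_force: 30.1
```

```bash
python3 -m jog '-1.5 0 45 0 0 0 30;0 0 50 0 0 0 30;0 0 35 0 0 0 30;0 0 12 0 0 0 30;0 0 3 0 0 0 30;0 0 0 0 0 0 30;0 0 0 0 0 0 30;0 0 0 0 0 0 30'
python3 -m jog '0 0 2 0 0 0 30;0 0 1 0 0 0 30;0 0 0 0 0 0 30;0 0 0 0 0 0 30'
```

```text
time_s: 71.95
position: [0.4795, 0.2105, 0.15]
tcp_rot: [[-1.0, -0.0, 0.002], [-0.0, 1.0, 0.0], [-0.002, 0.0, -1.0]]
force: [1.3, 0.1, -1.6]
opening: 0.541
grasp_force: 30.1
time_s: 72.45
position: [0.4789, 0.2103, 0.146]
tcp_rot: [[-1.0, 0.0, -0.0], [0.0, 1.0, -0.0], [0.0, -0.0, -1.0]]
force: [1.0, 0.3, -1.8]
opening: 0.539
grasp_force: 30.1
```

```bash
python3 -m jog '0 0 2 0 0 0 30;0 0 1 0 0 0 30;0 0 0 0 0 0 30;0 0 0 0 0 0 30'
```

```text
time_s: 72.95
position: [0.479, 0.2103, 0.143]
tcp_rot: [[-1.0, 0.0, 0.0], [0.0, 1.0, 0.0], [-0.0, 0.0, -1.0]]
force: [0.6, 0.4, -2.0]
opening: 0.541
grasp_force: 30.1
```

```bash
python3 -m jog '0 0 0.7 0 0 0 30;0 0 0 0 0 0 30;0 0 0 0 0 0 30'; python3 -m jog '0 0 0.7 0 0 0 30;0 0 0 0 0 0 30;0 0 0 0 0 0 30'
```

```text
time_s: 73.32
position: [0.4791, 0.2103, 0.1425]
tcp_rot: [[-1.0, 0.0, 0.001], [0.0, 1.0, 0.0], [-0.001, 0.0, -1.0]]
force: [0.7, -0.8, 0.1]
opening: 0.539
grasp_force: 30.1
time_s: 73.7
position: [0.4794, 0.2103, 0.1425]
tcp_rot: [[-1.0, -0.0, 0.001], [-0.0, 1.0, 0.0], [-0.001, 0.0, -1.0]]
force: [-0.4, -0.8, 5.4]
opening: 0.54
grasp_force: 30.1
```

Contact. I'll release, retreat upward, and check everything.

```bash
python3 -m jog '0 0 0 0 0 0 87;0 0 0 0 0 0 87;0 0 0 0 0 0 87;0 0 0 0 0 0 87;0 0 -20 0 0 0 87;0 0 -45 0 0 0 87;0 0 -50 0 0 0 87;0 0 -50 0 0 0 87;10 -40 -20 0 0 0 87;20 -50 0 0 0 0 87;20 -40 0 0 0 0 87;0 0 0 0 0 0 87'
python3 -m jog '0 0 0 0 0 0 87'
python3 - <<'E'
from h import *
for cam in ['wrist','scene','top']:
    c=snap(cam,cam+'9')
    for n in ['basket_handle','spice_jar','honey_jar','can','salt_shaker','pepper_mill','dropper_bottle']:
        print(n,[(np.round(d['at'],3).tolist(),round(d['conf'],2)) for d in place_of(cam,n)][:4])
E
```

```text
time_s: 75.2
position: [0.4274, 0.0786, 0.3266]
tcp_rot: [[-1.0, 0.004, -0.001], [0.004, 1.0, -0.0], [0.001, -0.0, -1.0]]
force: [-0.1, 1.7, -0.8]
opening: 1.001
grasp_force: 0.0
time_s: 75.32
position: [0.4293, 0.0805, 0.3268]
tcp_rot: [[-1.0, 0.001, 0.001], [0.001, 1.0, 0.001], [-0.001, 0.001, -1.0]]
force: [-0.1, -0.0, 1.0]
opening: 1.002
grasp_force: 0.0
basket_handle [([0.549, 0.1, 0.105], 0.56)]
spice_jar []
honey_jar [([0.653, 0.19, 0.013], 0.77)]
can [([0.653, 0.093, 0.014], 0.62)]
salt_shaker [([0.475, -0.002, -0.003], 0.84)]
pepper_mill [([0.478, 0.21, -0.002], 0.68)]
dropper_bottle [([0.463, 0.102, 0.0], 0.81), ([0.36, 0.191, 0.001], 0.71), ([0.314, 0.144, 0.002], 0.68), ([0.348, 0.485, 0.001], 0.61)]
basket_handle [([0.55, 0.098, 0.106], 0.94)]
spice_jar []
honey_jar [([0.653, 0.188, 0.014], 0.98)]
can [([0.65, 0.097, 0.017], 0.92)]
salt_shaker [([0.479, -0.003, -0.002], 0.6), ([0.549, 0.102, 0.102], 0.58)]
pepper_mill [([0.48, 0.211, -0.002], 0.87), ([0.475, -0.002, 0.001], 0.31)]
dropper_bottle [([0.315, 0.141, -0.002], 0.76), ([0.345, 0.486, 0.003], 0.72), ([0.361, 0.195, 0.001], 0.6)]
basket_handle [([0.552, 0.102, 0.1], 0.84)]
spice_jar [([0.519, -0.368, 0.023], 0.65), ([0.47, 0.102, -0.002], 0.49)]
honey_jar [([0.651, 0.192, 0.016], 0.69)]
can [([0.655, 0.095, 0.014], 0.73)]
salt_shaker []
pepper_mill [([0.48, 0.212, 0.002], 0.66)]
dropper_bottle [([0.346, 0.483, -0.001], 0.66), ([0.469, 0.099, -0.002], 0.55), ([0.358, 0.19, -0.0], 0.54)]
```

View pics/scene9.png

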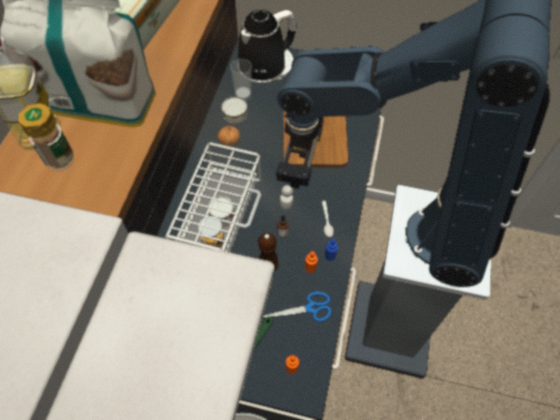

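View pics/wrist9.png

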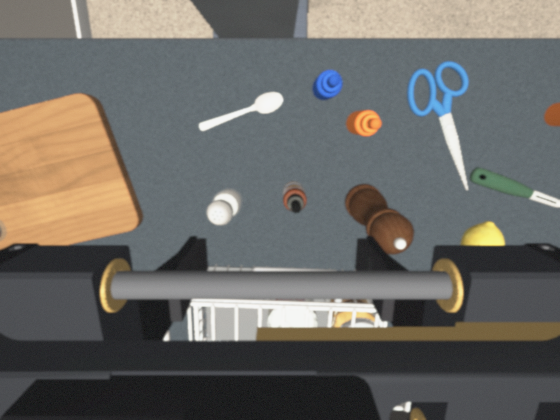

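Shaker (225,207), brown bottle (294,198) and mill (380,215) are back in place and upright, and the handle is home. The can and honey jar are in the basket, and the spice jar is the only thing on the board.

```bash
python3 -c "
from rig import *
print(hand_in())"
```

```text
the job is handed in; nothing more can be done
None
```

The job is done and handed in: the spice jar is alone on the board, the basket is pushed home with the honey jar and can still in it, and the shaker, mill and bottle are upright and back within a few millimetres of where they stood, at about 75 s of the 147 s allowed.

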